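Level the carving stage by its foot screws

ROBOT

A 6-joint arm with a two-finger parallel gripper is mounted at the origin on the work surface. World frame = base frame: x ahead of the robot, y to its left, z up, the work surface at z = 0. Lengths are in mm, angles in rad, forces in N, time in s.
With the tool pointing down it reaches from about 275 to 750 mm from the base axis. Payload 10.2 kg.
Tool frame: the origin (TCP) lies midway between the tips of the shut fingers; the grasp point (between the pads) lies 19 mm behind it; z points along the fingers, y is the line along which they close (so a half turn about z gives the same grasp; the last joint's range is limited). The gripper opens to 85 mm and grips with 20 to 120 N. Pads are 22 mm wide; open, the fingers measure 114 mm over their backs; the gripper's body (76 mm by 85 mm) begins 54 mm behind the grasp point. The pads swing forward as they close: fully open they stand 13 mm farther back than shut.
Start: joints at [-1.373, 0.313, 1.498, -0, 1.331, -0.223], TCP at [214.446, -479.212, 231.294] pointing down, gripper open.
Joint ranges: [-2.94, 2.94], [-0.97, 2.17], [0.19, 2.56], [-1.23, 4.37], [0.02, 3.11], [-2.88, 2.88]. Speed limits (rad/s): [2.39, 2.39, 3.01, 3.14, 3.14, 3.14].

INTERFACE

Orientations are given as a unit quaternion [w, x, y, z].
In Python, from rig import ctrl gives the robot as it stands.
- The arm moves only by the tool send_rows, never from a script. Its argument "targets" is a list of rows, each a list of 7 numbers: the closure, from -1 (fully open) to 1 (shut), so that 0 is half open, then the shift along the tool's x, y, z in m, then the turn, a rotation vector about the tool's x, y, z in rad. In form: [[claw, dx, dy, dz, ax, ay, az], ...]. A call has exactly 10 rows; each row shifts and turns the commanded pose from where the row before left it, along the tool's axes as they then stand; what a row does not reach is not made up. A row lasts 1/8 s, in which the tool goes at most 62.5 mm and 10.7 degrees, less where a joint would pass 70% of its speed; a pose out of reach is approached as far as the arm can. A call with a gripper value outside its range is refused whole. The fingers move at their own pace and stop on an object; "squeeze" is the grip in N (left out, the last holds). Time passes only in rows, so rows that do not move let the fingers close, or fill a call up. It gives the time, the measured TCP pose, the force, the opening and the grip force at its end, in the units of the state.
- ctrl.sense(): the state, without advancing time (a new reading comes with each control period).
- ctrl.capture(name): name is "side" or "top" or "wrist"; returns a dict with "img" (384x512x3 uint8, red, green, blue), "camera_matrix" (3x3 intrinsics, pixels), "R" (3x3) and "t" (3): a world point X has camera coordinates R X + t. Camera axes: x right, y down, z forward; pixel columns grow to the right and rows downward; lengths in mm; the calibration is good to about 2 mm. A picture is of the moment at which its call begins. There is no depth.
- ctrl.finish_job(): hands the job in; it is judged then, once.
Trained networks look in a picture, given as the dict that the camera call returned (one of the last four; its "shot" number tells which), for a name from the list of things; names that differ only in an ending like _2 or _b are one class to them, and where a whole thing is asked for, a point or a joint stands for the part that bears it (a point fixed in the world has none). Each returns a list of dicts, best first, with "score" (0 to 1); they miss things now and then, are a little off and sometimes report something else, mostly with a low value. They report only what shows in the picture. A call takes as long as a camera call.
- ctrl.boxes_of(query, picture): "extent" ([left, top, width, height] in pixels, round what is visible of it).
- ctrl.landmark_of(query, picture): "point" ([column, row] in pixels: a listed point, or the origin of a listed thing).
The state is a dict: "time_s": time; "joints": joint angles; "dq": joint speeds; "tau": joint torques, N m; "eef_pos": TCP position; "ee_rot": TCP orientation; "force": force on the tool from outside, world axes, zero at the start; "wrist_torque": the same for the moment, N m; "grip_width": opening from 0.0 (shut) to 1.0 (fully open); "grip_force": force on a finger pad.
Only numpy, scipy, OpenCV 4.12 (cv2) and the standard library are available. Lean on these libraries where they do the work, as an engineer would, in place of code of your own. Each camera call takes 0.05 s, during which the arm holds its last target. There are 200 camera calls.

TASK

Level the small plywood carving stage: turn its two winged foot screws as needed until the bubble lies wholly inside the black ring of the round vial on its plate, then let go.

Things in the scene. Friction and masses are not known exactly. Their poses are not given: they have to be found in the camera images.
- screw_a_grip (a point): Centre of the steel wing of foot screw A, midway along the left edge of the stage's plate (stage yawed up to 30 deg). Wing: upright bar 56 mm long (x), 14 thick (y), 30 high, centre 101 mm above the bench, 15 mm free below it round a 24 mm hub. It turns about this point's vertical, friction 0.1 N m, and stays put. Clockwise from above drives the bubble 16 mm per radian along +y of vial_center.
- screw_b_grip (a point): Centre of the wing of foot screw B, midway along the near edge of the plate (facing the robot): same wing, axes, height and friction as A. Clockwise from above drives the bubble 16 mm per radian along -x of vial_center. Each screw is at most 70 deg from level at the start. The plate's two round bench dogs are fixed; a similar wing on a bench hold-down beyond the stage is not part of it.
- vial_center (a point): Centre of the black ring, 28 mm inside diameter, on the pale green face of the vial: an 80 mm aluminium cup at the far right corner of the stage's 230 mm square plywood plate, about 75 mm above the bench. Axes turn with the plate: x points from screw B across the plate (away from the robot), y from the plate's middle to screw A (left), z square to the plate.
- bubble_center (a point): Centre of the white bubble, a 16 mm disc that lies on the vial's face towards the plate's high side and at vial_center when the plate is level. A screw turned clockwise raises its own edge, so the bubble comes towards that screw's side; anticlockwise sends it away. Only the screws move it, each along its own axis.

How it is judged:
By the outcome, as a careful person would: the job done as asked, in the order asked, and still so for the second after the job is handed in, with the robot touching nothing.
It also fails if it takes over 48 s, if anything falls off the work surface, if the arm or the gripper's body presses on something with over 40 N, if the wrist force passes 120 N, or if a joint passes its speed limit or range.

## Working session

There is one attempt and no reset: what is moved stays moved. The work goes in short steps, Python scripts to look and compute and a tool call to move; the robot and the scene stay as the last step left them, time stands still between calls to the robot, and variables do not carry over. Pictures are saved under pics/ and viewed, at most 10 in all, crops included, and the job is handed in when it is done.

Besides the shell and the picture viewer there is one more tool, called after "Emit:" in YAML: its name, and indented under it one key for each argument. send_rows: Moves the arm, as the interface text tells. Its arguments: {"type":"object","properties":{"targets":{"type":"array"},"squeeze":{"type":"number"}},"required":["targets"]}

```bash
mkdir -p pics; cat > h.py <<'E'
import numpy as np, cv2
from rig import ctrl
Q=["screw_a_grip","screw_b_grip","vial_center","bubble_center"]
def ray(c,p):
    K=np.array(c["camera_matrix"]);R=np.array(c["R"]);t=np.array(c["t"])
    d=R.T@np.linalg.inv(K)@np.array([p[0],p[1],1.]);return -R.T@t,d/np.linalg.norm(d)
def atz(c,p,z):
    o,d=ray(c,p);return o+d*(z-o[2])/d[2]
def tri(obs):
    A=np.zeros((3,3));b=np.zeros(3)
    for c,p in obs:
        o,d=ray(c,p);M=np.eye(3)-np.outer(d,d);A+=M;b+=M@o
    return np.linalg.solve(A,b)
def save(c,n,crop=None,s=1):
    im=c["img"][:,:,::-1]
    if crop: x,y,w,h=crop; im=im[y:y+h,x:x+w]
    cv2.imwrite("pics/"+n,cv2.resize(im,None,fx=s,fy=s,interpolation=cv2.INTER_CUBIC))
E
python3 - <<'E'
from h import *
s=ctrl.sense();print(s)
ims=[]
for n in("top","side"):
    c=ctrl.capture(n);ims.append(c["img"])
    for q in Q:
        for r in ctrl.landmark_of(q,c)[:3]:
            print(n,q,np.round(r["point"],1),round(r["score"],2),atz(c,r["point"],101 if "screw" in q else 75).round(0))
cv2.imwrite("pics/a.png",cv2.resize(np.vstack(ims)[:,:,::-1],None,fx=.78,fy=.78))
E
```

```text
{'time_s': 0.0, 'joints': array([-1.37340746e+00,  3.13431908e-01,  1.49843968e+00,  6.17182115e-06,
        1.33099221e+00, -2.23391431e-01]), 'dq': array([-0.00026822, -0.00072277,  0.00202032, -0.00051325,  0.00013597,
        0.00148484]), 'tau': array([ 8.84279325e-04, -4.12263966e+01, -2.59740579e+01, -1.78494047e-04,
        4.16914161e-03, -9.11997091e-06]), 'eef_pos': array([ 214.39113575, -478.94937404,  230.74335613]), 'ee_rot': array([-6.35476053e-04,  9.77949466e-01,  2.08840700e-01,  1.12598623e-05]), 'force': array([-0.58980756,  0.37776717,  0.30923824]), 'wrist_torque': array([ 0.01013828, -0.04772668,  0.01355584]), 'grip_force': 0.0, 'grip_width': 0.9991967283756128}
top screw_a_grip [296.5 190.6] 0.59 [554. -55. 101.]
top screw_b_grip [347.2 237.1] 0.86 [ 472. -141.  101.]
top vial_center [374.9 152.3] 0.68 [ 626. -204.   75.]
top vial_center [369.5 161.8] 0.38 [ 609. -193.   75.]
top bubble_center [370.3 164.8] 0.36 [ 603. -194.   75.]
side screw_a_grip [276.8 173. ] 0.55 [554. -50. 101.]
side screw_b_grip [324.6 157.3] 0.57 [ 485. -140.  101.]
side vial_center [265.  139.2] 0.63 [ 639. -206.   75.]
side bubble_center [275.4 140. ] 0.5 [ 616. -211.   75.]
```

View pics/a.png

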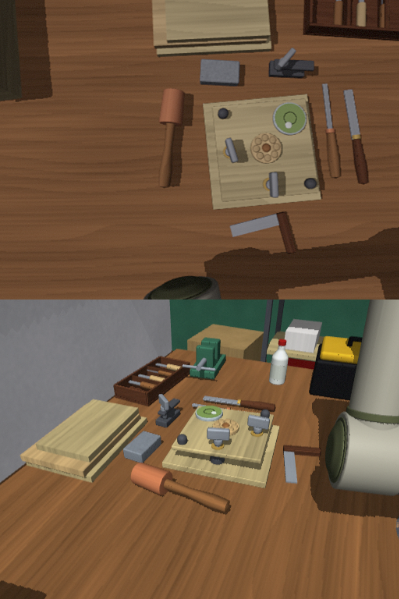

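The top view shows the stage nearly square on at about (570,-130). Wing A is at about (554,-52) and wing B at about (475,-140). The vial is at the far right, with the bubble on its near side. I'm moving above the stage for wrist views.

Emit:
send_rows:
  targets:
    - [-1,0.044,-0.02,-0.008,0,0,0]
    - [-1,0.044,-0.02,-0.008,0,0,0]
    - [-1,0.044,-0.02,-0.008,0,0,0]
    - [-1,0.044,-0.02,-0.008,0,0,0]
    - [-1,0.044,-0.02,-0.008,0,0,0]
    - [-1,0.044,-0.02,-0.008,0,0,0]
    - [-1,0.044,-0.02,-0.008,0,0,0]
    - [-1,0.044,-0.02,-0.008,0,0,0]
    - [-1,0.044,-0.02,-0.008,0,0,0]
    - [-1,0,0,0,0,0,0]

```text
time_s: 1.75
eef_pos: [503.7, -151.1, 303.6]
ee_rot: [0.0, 0.978, 0.211, 0.0]
force: [0.5, -0.2, -0.1]
grip_width: 0.998
grip_force: 0.0
```

```bash
cat > look.py <<'E'
from h import *
import sys,pickle
def look(tag,cams=("wrist",)):
    s=ctrl.sense();print(s["time_s"],s["eef_pos"].round(1),s["ee_rot"].round(4),s["force"].round(1),s["grip_width"],s["grip_force"])
    out=[]
    for n in cams:
        c=ctrl.capture(n);d={}
        for q in Q:
            rs=ctrl.landmark_of(q,c)[:3]
            d[q]=[(r["point"],r["score"]) for r in rs]
            for r in rs: print(n,q,np.round(r["point"],1),round(r["score"],2),atz(c,r["point"],101 if "screw" in q else 75).round(0))
        out.append((c,d))
    pickle.dump([({k:c[k] for k in("img","camera_matrix","R","t")},d) for c,d in out],open(tag+".pkl","wb"))
    save(out[0][0],tag+".png",s=1.5)
if __name__=="__main__": look(sys.argv[1],sys.argv[2:] or ("wrist",))
E
python3 look.py w1
```

```text
1.75 [ 503.7 -151.1  303.6] [2.000e-04 9.775e-01 2.108e-01 4.000e-04] [ 0.5 -0.2 -0.1] 0.9982076714805957 0.0
wrist screw_a_grip [192.4  91.9] 0.77 [552. -58. 101.]
wrist screw_b_grip [237.1 189.1] 0.93 [ 471. -146.  101.]
wrist vial_center [337.1  79.9] 0.61 [ 632. -201.   75.]
wrist bubble_center [323.9  92.1] 0.45 [ 614. -193.   75.]
```

View pics/w1.png

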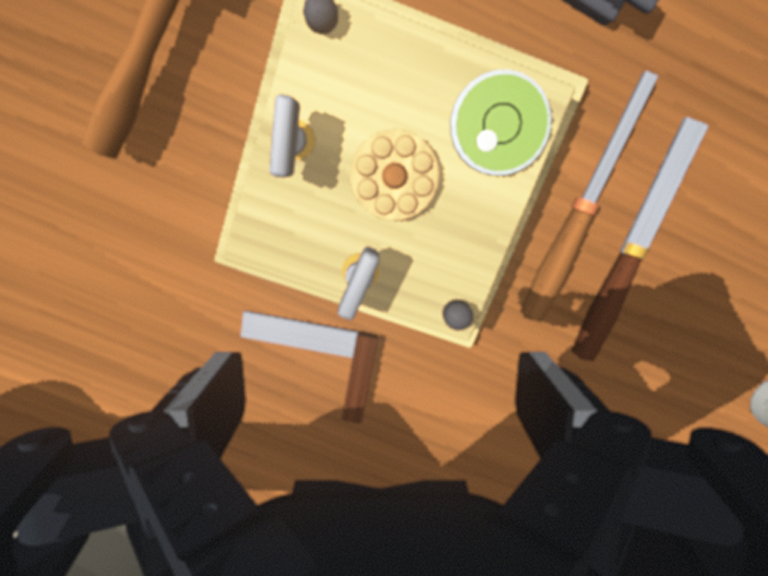

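The wrist view (1.5x) shows wing A with ends (286,97)-(282,175), wing B with ends (372,250)-(347,317), the ring at (502,123) and the bubble at (487,141). The bubble lies across the ring's near-left edge. Next I compute the geometry.

```bash
python3 - <<'E'
from h import *
import pickle
c,d=pickle.load(open("w1.pkl","rb"))[0]
w=lambda p,z:atz(c,(p[0]/1.5,p[1]/1.5),z)
def ang(a,b,z):
    v=w(a,z)-w(b,z);return np.degrees(np.arctan2(v[1],v[0])).round(1),np.linalg.norm(v).round(1),((w(a,z)+w(b,z))/2).round(1)
print("cam",ray(c,(0,0))[0].round(0))
print("A",ang((286,97),(282,175),116));print("B",ang((372,250),(347,317),116))
print("edge R",ang((587,80),(475,347),60),"near->y",ang((216,262),(475,347),60))
r,b=w((502,123),75),w((487,141),75);print(r,b,b-r)
# triangulate with top and side
T=dict(screw_a_grip=[(296.5,190.6),(276.8,173)],screw_b_grip=[(347.2,237.1),(324.6,157.3)],vial_center=[(374.9,152.3),(265,139.2)],bubble_center=[(370.3,164.8),(275.4,140)])
t,s=ctrl.capture("top"),ctrl.capture("side")
for q in Q: print(q,tri([(c,d[q][0][0]),(t,T[q][0]),(s,T[q][1])]).round(1),tri([(c,d[q][0][0]),(s,T[q][1])]).round(1))
# refine masks: green ring and bubble
im=cv2.GaussianBlur(c["img"],(1,1),0).astype(int);h=im.reshape(384,512,3)
sub=h[40:125,295:372];m=(sub.min(2)>200).astype(np.uint8)
n,l,st,ce=cv2.connectedComponentsWithStats(m);print([(st[i][4],(ce[i]+[295,40]).round(1)) for i in range(1,n) if st[i][4]>10])
m=((sub.sum(2)<260)).astype(np.uint8);n,l,st,ce=cv2.connectedComponentsWithStats(m);print([(st[i],(ce[i]+[295,40]).round(1)) for i in range(1,n) if st[i][4]>10])
E
```

```text
cam [ 563. -125.  447.]
A (np.float64(18.1), np.float64(52.0), array([551.4, -57.2, 116. ]))
B (np.float64(3.9), np.float64(56.1), array([ 475.6, -147.7,  116. ]))
edge R (np.float64(5.8), np.float64(239.6), array([ 568.8, -260.7,   60. ])) near->y (np.float64(95.2), np.float64(244.4), array([ 438.6, -151.1,   60. ]))
[ 629.27636534 -199.67150407   75.        ] [ 612.63496422 -195.28800124   75.        ] [-16.64140112   4.38350282   0.        ]
screw_a_grip [554.1 -55.6  97.1] [553.9 -55.9  97. ]
screw_b_grip [ 476.1 -141.8  102.6] [ 478.4 -143.2  102.6]
vial_center [ 631.3 -200.8   78.5] [ 634.1 -199.7   78.8]
bubble_center [ 607.4 -190.9   87.1] [ 610.9 -191.8   86.6]
[(np.int32(530), array([327. ,  78.1])), (np.int32(149), array([324. ,  93.3]))]
[(array([67, 69, 10, 16, 78], dtype=int32), array([367.4, 117.3]))]
```

Emit:
send_rows:
  targets:
    - [-1,0.014,-0.011,0.018,0,0,0]
    - [-1,0.014,-0.011,0.018,0,0,0]
    - [-1,0.014,-0.011,0.018,0,0,0]
    - [-1,0.014,-0.011,0.018,0,0,0]
    - [-1,0.014,-0.011,0.018,0,0,0]
    - [-1,0.014,-0.011,0.018,0,0,0]
    - [-1,0,0,0,0,0,0.108]
    - [-1,0,0,0,0,0,0]
    - [-1,0,0,0,0,0,0]
    - [-1,0,0,0,0,0,0]

```text
time_s: 3.35
eef_pos: [552.1, -58.7, 195.4]
ee_rot: [0.0, 0.988, 0.156, 0.0]
force: [0.7, -0.2, 0.1]
grip_width: 1.001
grip_force: 0.0
```

```bash
python3 look.py w2
```

```text
3.35 [552.1 -58.7 195.4] [1.000e-04 9.877e-01 1.562e-01 2.000e-04] [ 0.7 -0.2  0.1] 1.0007416507237261 0.0
wrist screw_a_grip [246.2 189.5] 0.86 [551. -54. 101.]
wrist screw_b_grip [318.9 302.7] 0.93 [ 470. -149.  101.]
wrist vial_center [434.6 146. ] 0.96 [ 633. -200.   75.]
wrist bubble_center [417.6 163.6] 0.53 [ 614. -193.   75.]
```

View pics/w2.png

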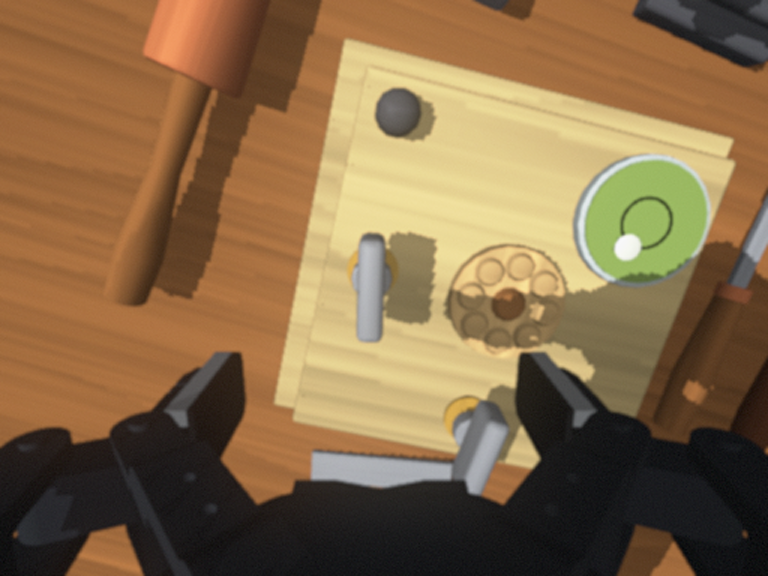

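Wing A (1.5x) runs (372,236)-(369,340), almost along tool x. I triangulate it and the rosette between the two views.

```bash
python3 - <<'E'
from h import *
import pickle
c1,d1=pickle.load(open("w1.pkl","rb"))[0];c2,d2=pickle.load(open("w2.pkl","rb"))[0]
f=lambda a,b:tri([(c1,np.array(a)/1.5),(c2,np.array(b)/1.5)]).round(1)
print("Atop",f((286,97),(372,236)),f((282,175),(369,340)),"rosette",f((395,175),(508,303)),"ring",f((502,123),(647,223)),"bub",f((487,141),(627,247)))
for q in Q: print(q,tri([(c1,d1[q][0][0]),(c2,d2[q][0][0])]).round(1))
w=lambda p,z:atz(c2,(p[0]/1.5,p[1]/1.5),z)
a,b=w((372,236),116),w((369,340),116);v=a-b;print(a,b,(a+b)/2,np.degrees(np.arctan2(v[1],v[0])),np.linalg.norm(v))
a,b=w((494,406),116),w((467,490),116);v=a-b;print("B",np.degrees(np.arctan2(v[1],v[0])))
print("edges",[np.degrees(np.arctan2(*(w(p,70)-w(q,70))[[1,0]])) for p,q in [((366,68),(294,420)),((734,160),(366,68)),((294,420),(530,467))]])
print(w((647,223),77)-w((627,247),77),d2["screw_a_grip"][0])
E
```

```text
Atop [577.1 -46.7 103.6] [525.1 -63.4 110.3] rosette [ 559.2 -140.3   73.3] ring [ 629.9 -200.4   71.5] bub [ 613.2 -196.2   70.3]
screw_a_grip [550.4 -55.1  93.1]
screw_b_grip [ 472.7 -146.1  106.1]
vial_center [ 633.  -201.7   72. ]
bubble_center [ 614.2 -193.7   73.4]
[579.5090794  -46.61289319 116.        ] [526.36304081 -61.89127558 116.        ] [552.93606011 -54.25208438 116.        ] 16.03884426020024 55.29855682301802
B 5.405579087841694
edges [np.float64(4.942545096411961), np.float64(-85.00828445366604), np.float64(95.11436955049011)]
[16.34139962 -4.77928411  0.        ] ([246.2, 189.5], 0.86)
```

Emit:
send_rows:
  targets:
    - [-1,0.001,-0.004,0.01,0,0,0.015]
    - [-1,0,0,0.018,0,0,0]
    - [-1,0,0,0.018,0,0,0]
    - [-1,0,0,0.018,0,0,0]
    - [-1,0,0,0.018,0,0,0]
    - [-1,0,0,0.015,0,0,0]
    - [-1,0,0,0.01,0,0,0]
    - [-1,0,0,0.005,0,0,0]
    - [-1,0,0,0,0,0,0]
    - [0,0,0,0,0,0,0]

```text
time_s: 4.85
eef_pos: [552.1, -54.6, 83.8]
ee_rot: [0.0, 0.989, 0.148, 0.0]
force: [-1.0, 0.1, 0.3]
grip_width: 0.819
grip_force: 0.0
```

Emit:
send_rows:
  targets:
    - [0.4,0,0,0,0,0,0]
    - [0.6,0,0,0,0,0,0]
    - [0.8,0,0,0,0,0,0]
    - [1,0,0,0,0,0,0]
    - [1,0,0,0,0,0,0]
    - [1,0,0,0,0,0,0]
    - [1,0,0,0,0,0,0]
    - [1,0,0,0,0,0,0]
    - [1,0,0,0,0,0,0]
    - [1,0,0,0,0,0,0]
  squeeze: 30

```text
time_s: 6.1
eef_pos: [551.7, -53.8, 83.6]
ee_rot: [-0.001, 0.989, 0.148, -0.0]
force: [-1.6, 4.8, 5.1]
grip_width: 0.242
grip_force: 29.2
```

```bash
python3 look.py w3
```

```text
6.1 [551.7 -53.8  83.6] [-6.000e-04  9.889e-01  1.484e-01 -1.000e-04] [-1.6  4.8  5.1] 0.24168158359294756 29.176306128501892
wrist screw_a_grip [254.8 258.6] 0.55 [550. -56. 101.]
```

View pics/w3.png

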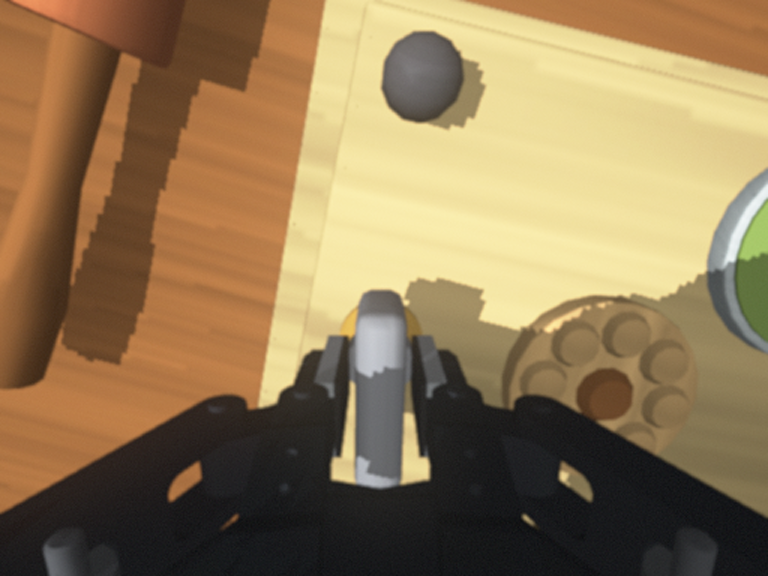

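Opening 0.24 (20 mm) is too wide for a 14 mm bar, and the picture shows a gap on both sides of the bar at (357-405, 290-485). The tips are probably on the hub, so I'll regrip higher.

Emit:
send_rows:
  targets:
    - [0.2,0,0,0,0,0,0]
    - [0.2,0,0,-0.004,0,0,0]
    - [0.2,0,0,-0.005,0,0,0]
    - [1,0,0,0,0,0,0]
    - [1,0,0,0,0,0,0]
    - [1,0,0,0,0,0,0]
    - [1,0,0,0,0,0,0]
    - [1,0,0,0,0,0,0]
    - [1,0,0,0,0,0,0]
    - [1,0,0,0,0,0,0]
  squeeze: 30

```text
time_s: 7.6
eef_pos: [551.8, -53.7, 92.9]
ee_rot: [-0.001, 0.989, 0.148, 0.0]
force: [-2.9, 5.5, 7.9]
grip_width: 0.162
grip_force: 30.0
```

Emit:
send_rows:
  targets:
    - [1,0,0,0,0,0,-0.02]
    - [1,0,0,0,0,0,-0.05]
    - [1,0,0,0,0,0,-0.06]
    - [1,0,0,0,0,0,-0.06]
    - [1,0,0,0,0,0,-0.06]
    - [1,0,0,0,0,0,-0.06]
    - [1,0,0,0,0,0,-0.05]
    - [1,0,0,0,0,0,-0.02]
    - [1,0,0,0,0,0,0]
    - [1,0,0,0,0,0,0]
  squeeze: 60

```text
time_s: 8.85
eef_pos: [551.6, -53.4, 93.0]
ee_rot: [-0.001, 0.943, 0.333, 0.0]
force: [-3.2, 7.4, 8.2]
grip_width: 0.147
grip_force: 61.8
```

Emit:
send_rows:
  targets:
    - [0.2,0,0,0,0,0,0]
    - [0.0,0,0,0,0,0,0]
    - [-0.5,0,0,0,0,0,0]
    - [-1,0,0,-0.01,0,0,0]
    - [-1,0,0,-0.02,0,0,0]
    - [-1,0,0,-0.025,0,0,0]
    - [-1,0,0,-0.025,0,0,0]
    - [-1,0,0,-0.02,0,0,0.1]
    - [-1,0,0,0,0,0,0.1]
    - [-1,0,0,0,0,0,0]

```text
time_s: 10.1
eef_pos: [551.8, -54.5, 192.9]
ee_rot: [0.0, 0.971, 0.237, 0.0]
force: [-0.1, -0.6, 0.1]
grip_width: 1.0
grip_force: 0.0
```

```bash
python3 look.py w4
```

```text
10.1 [551.8 -54.5 192.9] [2.000e-04 9.715e-01 2.371e-01 3.000e-04] [-0.1 -0.6  0.1] 0.9996878174890952 0.0
wrist screw_a_grip [251.  193.8] 0.86 [549. -55. 101.]
wrist screw_b_grip [303.2 311.4] 0.57 [ 473. -148.  101.]
wrist vial_center [438.  179.1] 0.73 [ 631. -199.   75.]
wrist bubble_center [425.4 195.2] 0.75 [ 614. -198.   75.]
```

View pics/w4.png

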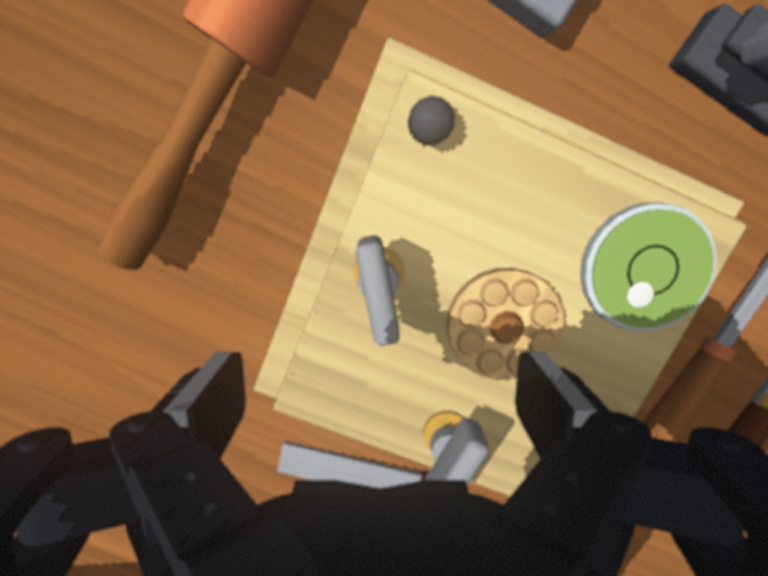

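Wing A has turned. The ring is now at (653,270) and the bubble at (640,294) in the 1.5x view. I compute the offset and go to B.

```bash
python3 - <<'E'
from h import *
import pickle
c,d=pickle.load(open("w4.pkl","rb"))[0]
w=lambda p,z:atz(c,(p[0]/1.5,p[1]/1.5),z)
v=(w((653,270),74)-w((640,294),74))[:2];a=np.radians(5);print(v, v@[np.cos(a),np.sin(a)], v@[-np.sin(a),np.cos(a)])
E
```

```text
[15.77612754  1.95146552] 15.886176035652342 0.56905949390225
```

Emit:
send_rows:
  targets:
    - [-1,-0.014,0.0057,0,0,0,0]
    - [-1,-0.014,0.0057,0,0,0,0]
    - [-1,-0.014,0.0057,0,0,0,0]
    - [-1,-0.014,0.0057,0,0,0,0]
    - [-1,-0.014,0.0057,0,0,0,0]
    - [-1,-0.014,0.0057,0,0,0,0.1]
    - [-1,-0.014,0.0057,0,0,0,0.1]
    - [-1,-0.014,0.0057,0,0,0,0.1]
    - [-1,0,0,0,0,0,0.1]
    - [-1,0,0,0,0,0,0]

```text
time_s: 11.6
eef_pos: [469.8, -143.7, 192.4]
ee_rot: [0.0, 0.999, 0.039, 0.0]
force: [0.1, 0.4, 0.3]
grip_width: 1.005
grip_force: 0.0
```

```bash
python3 look.py w5
```

```text
11.6 [ 469.8 -143.7  192.4] [0.000e+00 9.992e-01 3.910e-02 1.000e-04] [0.1 0.4 0.3] 1.004955394771248 0.0
wrist screw_a_grip [140.7  73.9] 0.72 [553. -56. 101.]
wrist screw_b_grip [256.7 189. ] 0.9 [ 472. -147.  101.]
wrist bubble_center [340.9  10. ] 0.87 [ 613. -201.   75.]
```

View pics/w5.png

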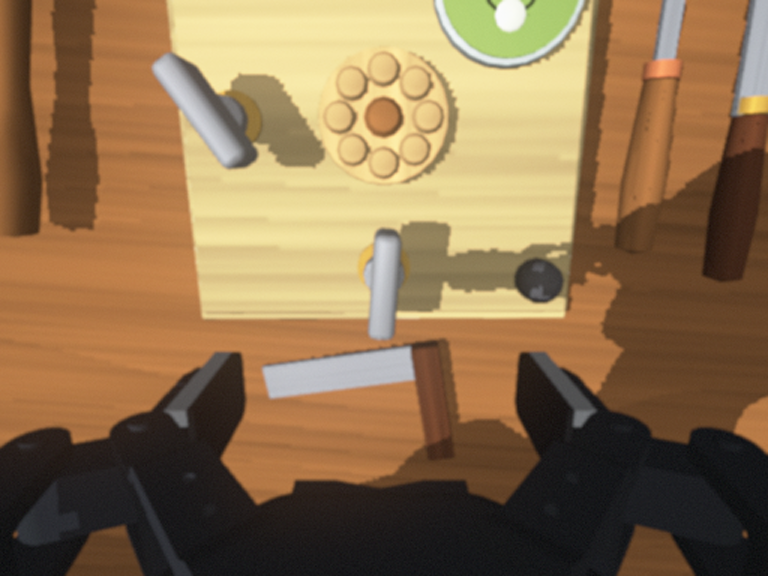

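Wing B (1.5x) runs (386,232)-(381,338), yaw about 2.5 deg. A's axis is now corrected, leaving a residual of 0.6 mm. I descend, grip B and turn it +0.99 rad.

Emit:
send_rows:
  targets:
    - [-1,0.002,0.0035,0.005,0,0,0.035]
    - [-1,0,0,0.018,0,0,0]
    - [-1,0,0,0.022,0,0,0]
    - [-1,0,0,0.022,0,0,0]
    - [-1,0,0,0.018,0,0,0]
    - [-1,0,0,0.01,0,0,0]
    - [-0.5,0,0,0.004,0,0,0]
    - [0,0,0,0,0,0,0]
    - [0.4,0,0,0,0,0,0]
    - [0.6,0,0,0,0,0,0]
  squeeze: 30

```text
time_s: 13.1
eef_pos: [472.6, -146.7, 93.7]
ee_rot: [0.0, 1.0, 0.021, 0.0]
force: [-0.0, -0.6, 0.2]
grip_width: 0.202
grip_force: 0.0
```

Emit:
send_rows:
  targets:
    - [1,0,0,0,0,0,0]
    - [1,0,0,0,0,0,0]
    - [1,0,0,0,0,0,0]
    - [1,0,0,0,0,0,0]
    - [1,0,0,0,0,0,0]
    - [1,0,0,0,0,0,0]
    - [1,0,0,0,0,0,0]
    - [1,0,0,0,0,0,0]
    - [1,0,0,0,0,0,0]
    - [1,0,0,0,0,0,0]
  squeeze: 30

```text
time_s: 14.35
eef_pos: [472.3, -146.5, 93.5]
ee_rot: [-0.0, 1.0, 0.021, -0.0]
force: [-2.8, 2.5, 5.1]
grip_width: 0.155
grip_force: 35.2
```

Gripped on the bar: 14 mm opening and low side forces. Turning.

Emit:
send_rows:
  targets:
    - [1,0,0,0,0,0,-0.03]
    - [1,0,0,0,0,0,-0.09]
    - [1,0,0,0,0,0,-0.13]
    - [1,0,0,0,0,0,-0.14]
    - [1,0,0,0,0,0,-0.14]
    - [1,0,0,0,0,0,-0.14]
    - [1,0,0,0,0,0,-0.14]
    - [1,0,0,0,0,0,-0.11]
    - [1,0,0,0,0,0,-0.07]
    - [1,0,0,0,0,0,0]
  squeeze: 60

```text
time_s: 15.6
eef_pos: [472.7, -146.7, 93.6]
ee_rot: [0.0, 0.869, 0.494, 0.0]
force: [-2.2, 2.2, 5.8]
grip_width: 0.152
grip_force: 63.3
```

Emit:
send_rows:
  targets:
    - [1,0,0,0,0,0,0]
    - [0.2,0,0,0,0,0,0]
    - [0,0,0,0,0,0,0]
    - [-0.5,0,0,0,0,0,0]
    - [-1,0,0,-0.01,0,0,0]
    - [-1,0,0,-0.025,0,0,0]
    - [-1,0,0,-0.035,0,0,0.15]
    - [-1,0,0,-0.035,0,0,0.15]
    - [-1,0,0,-0.035,0,0,0.15]
    - [-1,0.02,0,-0.02,0,0,0.15]

```text
time_s: 16.85
eef_pos: [489.2, -136.0, 256.0]
ee_rot: [0.001, 0.977, 0.212, 0.001]
force: [0.6, -0.8, -0.2]
grip_width: 0.997
grip_force: 0.0
```

Emit:
send_rows:
  targets:
    - [-1,0.01,0,0,0,0,0.1]
    - [-1,0.01,0,0,0,0,0.1]
    - [-1,0.01,0,0,0,0,0.1]
    - [-1,0.01,0,0,0,0,0.1]
    - [-1,0.01,0,0,0,0,0]
    - [-1,0.01,0,0,0,0,0]
    - [-1,0.01,0,0,0,0,0]
    - [-1,0.01,0,0,0,0,0]
    - [-1,0,0,0,0,0,0]
    - [-1,0,0,0,0,0,0]

```text
time_s: 18.1
eef_pos: [567.1, -123.2, 253.2]
ee_rot: [-0.0, 1.0, 0.016, -0.0]
force: [-0.4, 1.1, 0.4]
grip_width: 1.0
grip_force: 0.0
```

```bash
python3 look.py w6
```

```text
18.1 [ 567.1 -123.2  253.2] [-0.000e+00  9.999e-01  1.650e-02 -1.000e-04] [-0.4  1.1  0.4] 0.9999591805879471 0.0
wrist screw_a_grip [182.2 188.3] 0.85 [551. -52. 101.]
wrist screw_b_grip [269.2 261.5] 0.73 [ 472. -144.  101.]
wrist vial_center [329.2 110.5] 0.57 [ 632. -200.   75.]
wrist bubble_center [330.4 112.1] 0.66 [ 631. -202.   75.]
wrist bubble_center [330.4 112.9] 0.56 [ 630. -202.   75.]
```

View pics/w6.png

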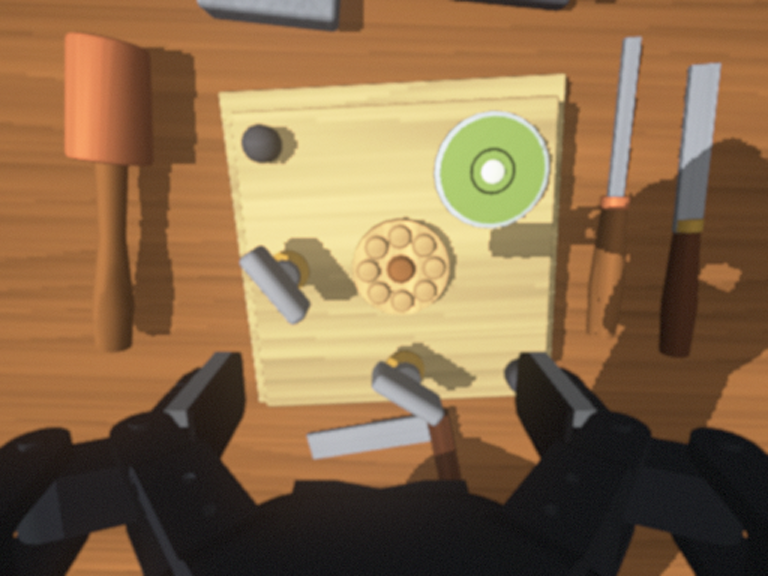

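The bubble at (492,171) sits centred in the ring at (493,171). The gripper is open and clear.

```bash
python3 -c "
from rig import ctrl
print(ctrl.finish_job())"
```

```text
the job is handed in; nothing more can be done
None
```

The stage is level: the last wrist picture showed the bubble centred in the black ring with the gripper open and clear, and I handed the job in at about 18 s.

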